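# Carry a wet-glazed test tile on its paddle into the sprung drying stand

### The job

Pick up the paddle by its blue handle with the wet-glazed tile riding on the blade, carry it level to the drying stand, push the tile gently against the white sprung roller just far enough to clear the orange lips, and lower it flat and square onto the two rails so that the roller holds it against the lips. Then draw the empty paddle out and lay it back on its wooden rest as it lay before. Never touch the tile with the gripper, tip it, drop it or press it hard, and leave the jar, the bowl and the brush where they are.

Things in the scene. Friction and masses are not known exactly. Their poses are not given: they have to be found in the camera images.
- tile: Square terracotta test tile, blue glazed top, 80 x 80 x 12 mm, about 0.155 kg (0.8 to 1.25 times that). Origin: centre of its underside, z up; x and y along its edges, x at the start roughly along the paddle blade. It starts loose on the blade, its near edge 1 to 6 mm clear of the heel, slightly turned. It chips if the paddle presses it with over 18 N.
- paddle: Loose tile paddle, about 0.14 kg. Origin: under the middle of the handle; x along the blade, z up. Blue handle block: x -45 to +45 mm, 22 mm wide (y), 30 mm tall. Steel blade 30 mm wide, 3 mm thick, underside level with the handle's, reaching to x = 140 mm.
- heel (a point): Point on the paddle, x = 66 mm, on the blade's upper face: foot of the front face of the heel, an upright steel strip 30 mm wide, 9 mm tall above the blade, that pushes the tile. A tile back against the heel has its centre 40 mm ahead of it and overhangs the blade's end by 6 mm. Under load the heel grips the tile's edge: once the tile has landed on the rails, ease back before sinking further.
- rest: Fixed wooden paddle rest. Origin on the bench, below the middle of the tile as it starts; x points along the blade. Two cross bars 70 mm long (y), tops 30 mm above the bench: x = -150 to -136 mm (under the handle's rear end) and x = -15 to +15 mm (under the blade). Between them only an 8 mm board 75 mm wide: fingers can straddle the handle.
- cradle (a point): Point on the rest at x = -106 mm, 30 mm above the bench (height of the bar tops): where the paddle's origin lies when it is on its rest. Axes as the rest's.
- stand: Fixed grey base of the drying stand, 96 mm wide, x = -70 to 115 mm. Origin on the bench; the tile enters along +x. Its aluminium top (rails, lips and roller jaw together) has been clamped somewhere within 15 mm either way along x of the middle setting. The base's pose does not show where: look or feel for it. Pushing does not shift it.
- seat (a point): Point on the base, 50 mm above the bench, level with the tops of two rails along x (each 22 mm wide). Middle setting of where the tile's origin comes when home: truly up to 15 mm off along x. x is the direction of pushing. Between the rails a free slot 48 mm wide and 30 mm deep, open to -x: the blade can sink into it and be drawn out.
- lips (a point): Point on the base, 40 mm back (-x) from the seat: middle setting of the inner faces of two orange lips, 4 mm high and 8 mm long, at the -x ends of the rails (not across the slot). They lie up to 15 mm off along x, with the top.
- roller (a point): Point on the base: middle setting of the relaxed white roller's face, 77 mm from the lips, 9 mm above the rails (roller 14 mm thick, 76 mm long; free-turning, in a red jaw). Up to 15 mm off, with the top. It yields to +x: 1 N preload, 2 N/mm. The tile clears the lips after 3 mm (7 N); hard stop after 5.5 mm (12 N). Push with the tile's underside 4 to 9 mm above the rails.
- jar: Loose white jar with a black cap, 48 mm across, 70 mm tall. Bystander. Origin under its middle.
- bowl: Loose green bowl, 100 mm across, 45 mm tall. Bystander. Origin under its middle.
- brush: Loose brush lying on the bench. Bystander.

How it is judged:
On the way, in this order (a step that is already met when the one before it is completed fails the run):
1. the tile is carried on the paddle, lifted off the rest (height (world z) of tile above 0.05 m and contact force between tile and paddle above 0.3 N and contact force between paddle and rest below 0.05 N), for 0.2 s.
2. the tile sits fully home on the rails, between the lips and the roller, and the paddle no longer bears on it (x of tile in the frame of seat between -0.018 and 0.018 m and y of tile in the frame of seat between -0.012 and 0.012 m and z of tile in the frame of seat between -0.0015 and 0.0015 m and angle between tile's own z axis and vertical below 0.03 rad and angle between the x axis of tile and the x axis of seat, either way round below 0.08 rad and linear speed of tile below 0.01 m/s and contact force between paddle and tile below 0.1 N), for 0.3 s.
At the end, for the whole second after the job is handed in: Tile flat on the rails behind the lips (origin within 18 mm of the seat along x, 12 mm across, 1.5 mm in height; tilt < 0.03, turned < 0.08 rad), still, free of the paddle. Paddle still on its rest: within 30 mm of the cradle, height -3 to +4 mm, tilt < 0.06, turned < 0.35 rad from the rest (all of step 2 and horizontal distance between paddle and cradle below 0.03 m and z of paddle in the frame of cradle between -0.003 and 0.004 m and angle between paddle's own z axis and vertical below 0.06 rad and angle between the x axis of paddle and the x axis of rest, either way round below 0.35 rad and linear speed of paddle below 0.01 m/s); the robot touches nothing.
It fails at once if the gripper or arm touches the wet tile (contact force between any of the fingers, the arm and tile above 0.3 N).
It fails at once if the tile is tipped by more than 0.25 rad (angle between tile's own z axis and vertical above 0.25 rad).
It fails at once if the tile is dropped below 20 mm above the bench (height (world z) of tile below 0.02 m).
It fails at once if the paddle presses the tile with more than 18 N (contact force between paddle and tile above 18 N).
It fails at once if a bystander is moved by more than 20 mm (distance of any of jar, bowl, brush from where it was at the start of the episode above 0.02 m).
It also fails if it takes over 72 s, if anything falls off the work surface, if the arm or the gripper's body presses on something with over 40 N, if the wrist force passes 120 N, or if a joint passes its speed limit or range.

### The arm

A 6-joint arm with a two-finger parallel gripper is mounted at the origin on the work surface. World frame = base frame: x ahead of the robot, y to its left, z up, the work surface at z = 0. Lengths are in m, angles in rad, forces in N, time in s.
With the tool pointing down it reaches from about 0.425 to 0.95 m from the base axis. Payload 3.5 kg.
Tool frame: the origin (TCP) lies at the very end of the fingers, on their centre line; the grasp point (between the pads) lies 19 mm behind it (ctrl.grip_point_offset is the distance from the TCP to the grasp point, in m); z points along the fingers, y is the line along which they close (so a half turn about z gives the same grasp; the last joint's range is limited). The gripper opens to 85 mm and grips with 20 to 120 N. Pads are 22 mm wide; open, the fingers measure 114 mm over their backs; the gripper's body (76 mm by 85 mm) begins 54 mm behind the grasp point. The pads swing forward as they close: fully open they stand 13 mm farther back than shut.
Start: joints at [-1.298, 0.286, 1.577, -0, 1.279, -0.15], TCP at [0.277, -0.616, 0.231] pointing down, gripper open.
Joint ranges: [-2.77, 2.77], [-0.9, 2.22], [0.21, 2.48], [-1.53, 4.67], [0.24, 2.81], [-2.84, 2.84]. Speed limits (rad/s): [2.79, 2.79, 3.14, 3.14, 3.14, 3.14].

### API

Orientations are given as a unit quaternion [x, y, z, w].
In Python, from plant import ctrl gives the robot as it stands. The module is installed in compiled form; this text tells all that it offers.
- The arm moves only by the shell command python3 -m pendant 'ROWS' [OPENING] [FORCE]. ROWS is JSON, a list of rows, each an object of numbers: "dx", "dy", "dz": the shift along the tool's x, y, z in cm; "twist": the turn about the tool's z in degrees. A call has 1 to 10 rows; each row is the pose to reach, as a shift and turn from the pose commanded when the call began, along the tool's axes at that moment; what a row does not reach only later rows make up. A row lasts 1/8 s, in which the tool goes at most 62.5 mm and 10.7 degrees, less where a joint would pass 70% of its speed; a pose out of reach is approached as far as the arm can. A call with a gripper value outside its range is refused whole. OPENING is the opening in per cent of the stroke, from 0 (shut) to 100 (fully open), set as the call begins (- or left out, the last holds). The fingers move at their own pace and stop on an object; FORCE is the grip in N (left out, the last holds). Time passes only in rows, so rows that repeat a pose let the fingers close. It gives the time, the measured TCP pose, the force, the opening and the grip force at its end, in the units of the state.
- ctrl.get_state(): the state, without advancing time (a new reading comes with each control period).
- ctrl.read_camera(name): name is "scene" or "top"; returns a dict with "img" (480x640x3 uint8, red, green, blue), "depth" (480x640 float32, m along the optical axis (not along the pixel's ray), 0 where there is no reading), "camera_matrix" (3x3 intrinsics, pixels), "distortion" ([k1, k2, p1, p2, k3] as OpenCV has them; the pictures are not rectified), "xyz" and "rotation" of the camera in the world. Camera axes: x right, y up, looking along -z (the intrinsics and any distortion apply to the point x, -y, -z); pixel columns grow to the right and rows downward; lengths in m; the calibration is good to about 2 mm. A picture is of the moment at which its call begins.
- ctrl.sign_off(): hands the job in; it is judged then, once.
The state is a dict: "time": time; "qpos": joint angles; "dq": joint speeds; "joint_efforts": joint torques, N m; "eef_pos": TCP position; "tcp_rot": TCP orientation; "contact_force": force on the tool from outside, world axes, zero at the start; "wrist_torque": the same for the moment, N m; "opening": opening from 0.0 (shut) to 1.0 (fully open); "finger_force": force on a finger pad.
Only numpy, scipy, OpenCV 4.12 (cv2) and the standard library are available. Lean on these libraries where they do the work, as an engineer would, in place of code of your own. Each camera call takes 0.05 s, during which the arm holds its last target. There are 200 camera calls.

## Working session

There is one attempt and no reset: what is moved stays moved. The work goes in short steps, Python scripts to look and compute and a shell command to move; the robot and the scene stay as the last step left them, time stands still between calls to the robot, and variables do not carry over. Pictures are saved under pics/ and viewed, at most 10 in all, crops included, and the job is handed in when it is done.

```bash
mkdir -p pics
cat > h.py <<'E'
import numpy as np, cv2
from plant import ctrl
def cam(n,save=None):
    c=ctrl.read_camera(n)
    if save: cv2.imwrite('pics/'+save,c['img'][:,:,::-1])
    return c
def pts(c,uv,z=None):
    """cast pixels onto plane z, or use depth if z None"""
    uv=np.asarray(uv,float).reshape(-1,2)
    n=cv2.undistortPoints(uv.reshape(-1,1,2),np.array(c['camera_matrix'],float),np.array(c['distortion'],float)).reshape(-1,2)
    d=np.c_[n[:,0],-n[:,1],-np.ones(len(n))]
    R=np.array(c['rotation']); R=R.reshape(3,3)
    w=d@R.T; o=np.array(c['xyz'])
    if z is None:
        s=c['depth'][uv[:,1].astype(int),uv[:,0].astype(int)]
    else: s=(z-o[2])/w[:,2]
    return o+w*np.asarray(s)[:,None]
def proj(c,P):
    R=np.array(c['rotation']).reshape(3,3); q=(np.asarray(P).reshape(-1,3)-np.array(c['xyz']))@R
    q=q*[1,-1,-1]
    return cv2.projectPoints(q,np.zeros(3),np.zeros(3),np.array(c['camera_matrix'],float),np.array(c['distortion'],float))[0].reshape(-1,2)
E
python3 - <<'E'
from h import *
for n in('top','scene'):
    c=cam(n,n+'0.png'); print(n,c['xyz'],np.array(c['rotation']).shape,c['camera_matrix'],c['distortion'],c['rotation'])
s=ctrl.get_state(); print(s)
E
```

```text
top [0.4333351  0.01717867 1.47355549] (4,) [[602.39642842   0.         307.7751216 ]
 [  0.         602.39642842 240.70084668]
 [  0.           0.           1.        ]] [-0.05638084  0.          0.          0.          0.        ] [-0.04644274  0.05127785  0.70766704 -0.70315077]
scene [ 1.26132139 -0.38550982  0.86992772] (4,) [[451.84760445   0.         321.68011827]
 [  0.         451.84760445 246.72790154]
 [  0.           0.           1.        ]] [-0.07876572  0.          0.          0.          0.        ] [0.31720852 0.18430944 0.46150809 0.80772462]
{'time': 0.1, 'qpos': array([-1.29796737e+00,  2.87119314e-01,  1.57803417e+00,  1.89851617e-05,
        1.27859881e+00, -1.49956826e-01]), 'dq': array([-0.00044138, -0.00115472, -0.00154103,  0.00062506, -0.00098641,
        0.00054124]), 'joint_efforts': array([ 1.13703300e-03, -4.07294261e+01, -2.93699634e+01, -1.01872504e-04,
        3.42228042e-03,  1.00122168e-05]), 'eef_pos': array([ 0.27685007, -0.61496136,  0.2300554 ]), 'tcp_rot': array([ 9.77739610e-01,  2.09819182e-01, -5.72281899e-05, -1.07834304e-03]), 'contact_force': array([-0.59443968,  0.54023994, -0.11105608]), 'wrist_torque': array([0.028843  , 0.01579302, 0.01088608]), 'finger_force': 0.0, 'opening': 1.0041704973160885}
```

Run:
```python
s=open('h.py').read()
s=s.replace("R=np.array(c['rotation']); R=R.reshape(3,3)","R=rot(c)").replace("R=np.array(c['rotation']).reshape(3,3);","R=rot(c);")
s=s.replace("def cam(","from scipy.spatial.transform import Rotation as Ro\ndef rot(c): return Ro.from_quat(c['rotation']).as_matrix()\ndef cam(")
open('h.py','w').write(s)
```

```text
(no output)
```

View pics/top0.png

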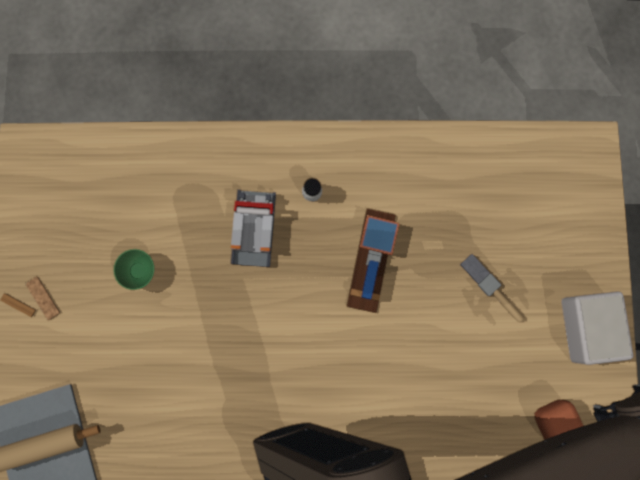

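View pics/scene0.png

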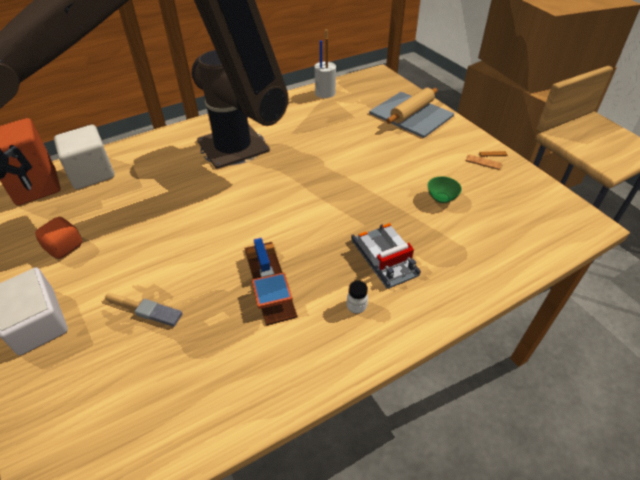

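The top view shows the paddle (blue handle ~(371,279), tile ~(380,234)) and the stand ~(254,228), entered from below in the image (world +x is up). The jar is at (312,188) and the bowl at (134,270); the brush is at (485,278). Next I'll measure with masks.

```bash
cat > m.py <<'E'
from h import *
def big(m,k=1):
    n,l,s,ce=cv2.connectedComponentsWithStats(m.astype(np.uint8))
    o=np.argsort(-s[1:,4])[:k]+1
    return [(l==i) for i in o]
def meas(c,m,z):
    v,u=np.nonzero(m); P=pts(c,np.c_[u,v],z)[:,:2]
    cn=max(cv2.findContours(m.astype(np.uint8),0,1)[0],key=len)
    r=cv2.minAreaRect(pts(c,cn.reshape(-1,2),z)[:,:2].astype(np.float32))
    return P.mean(0),np.array(r[0]),np.array(r[1])*1e3,r[2],len(u)
E
python3 - <<'E'
from m import *
np.set_printoptions(precision=4,suppress=True)
for n in('top','scene'):
    c=cam(n); h=cv2.cvtColor(c['img'],cv2.COLOR_RGB2HSV).astype(int); H,S,V=h[...,0],h[...,1],h[...,2]
    blue=(H>95)&(H<125)&(S>90)&(V>40)
    w=slice(200,320) 
    b=np.zeros_like(blue); 
    if n=='top': b[200:320,330:410]=blue[200:320,330:410]
    else: b[225:330,230:310]=blue[225:330,230:310]
    for m in big(b,3):
        v,u=np.nonzero(m); print(n,'blue',len(u),u.mean(),v.mean(),h[m].mean(0), 'dz',np.median(pts(c,np.c_[u,v])[:,2]),[meas(c,m,z)[:4] for z in(.060,.045)])
    if n=='top':
        for nm,m in(('orange',(H>3)&(H<20)&(S>150)),('red',((H<4)|(H>174))&(S>150)),('white',(S<40)&(V>150)),('green',(H>50)&(H<85)&(S>100))):
            mm=np.zeros_like(m); mm[180:275,100:335]=m[180:275,100:335]
            for k in big(mm,3):
                v,u=np.nonzero(k); 
                if len(u)>3: print(nm,len(u),u.mean(),v.mean(),'dz',np.median(pts(c,np.c_[u,v])[:,2]),meas(c,k,.05))
cv2.imwrite('pics/top_crop.png',cv2.resize(cam('top')['img'][175:320,220:420,::-1],None,fx=4,fy=4,interpolation=cv2.INTER_CUBIC))
E
```

```text
top blue 708 379.40819209039546 234.59604519774012 [104.024  117.3814 113.3376] dz 0.04506023730200581 [(array([ 0.6437, -0.1635]), array([ 0.6438, -0.1636]), array([63.6177, 63.1888]), 75.47454071044922), (array([ 0.646 , -0.1654]), array([ 0.646 , -0.1655]), array([64.2927, 63.8594]), 75.47476196289062)]
top blue 376 369.92287234042556 279.34840425531917 [108.1489 161.8777  98.3564] dz 0.05953554287453766 [(array([ 0.5375, -0.1387]), array([ 0.5373, -0.1387]), array([23.9078, 89.384 ]), 76.39818572998047), (array([ 0.5386, -0.1404]), array([ 0.5384, -0.1403]), array([24.1615, 90.3325]), 76.3982162475586)]
orange 20 265.1 248.95 dz 0.05290571265669608 (array([0.6122, 0.1085]), array([0.6121, 0.1087]), array([19.0509,  4.799 ]), 89.66004180908203, 20)
orange 20 235.5 246.7 dz 0.05275013700158715 (array([0.6181, 0.1791]), array([0.6173, 0.1803]), array([19.1179,  4.8043]), 89.6620864868164, 20)
red 180 254.17222222222222 204.98888888888888 dz 0.06276659853601974 (array([0.719 , 0.1351]), array([0.7144, 0.1365]), array([90.1485, 22.1262]), 84.3639907836914, 180)
white 142 236.950704225
[... 713 characters left out ...]
), array([0.5721, 0.4386]), array([5.4306, 5.2798]), 28.125829696655273, 5)
scene blue 637 271.34379905808476 288.54945054945057 [104.2465 150.7143 144.7394] dz 0.046157686274655885 [(array([ 0.6603, -0.1695]), array([ 0.6596, -0.1692]), array([64.5193, 63.8485]), 76.06351470947266), (array([ 0.6491, -0.1655]), array([ 0.6485, -0.1652]), array([65.7143, 65.031 ]), 76.06351470947266)]
scene blue 288 261.81944444444446 254.80208333333334 [108.7014 192.9896 110.7986] dz 0.06014926695908129 [(array([ 0.5556, -0.144 ]), array([ 0.5525, -0.1432]), array([ 23.6973, 105.9533]), 77.39710235595703), (array([ 0.5425, -0.1396]), array([ 0.5394, -0.1388]), array([ 24.1362, 107.9155]), 77.39707946777344)]
```

View pics/top_crop.png

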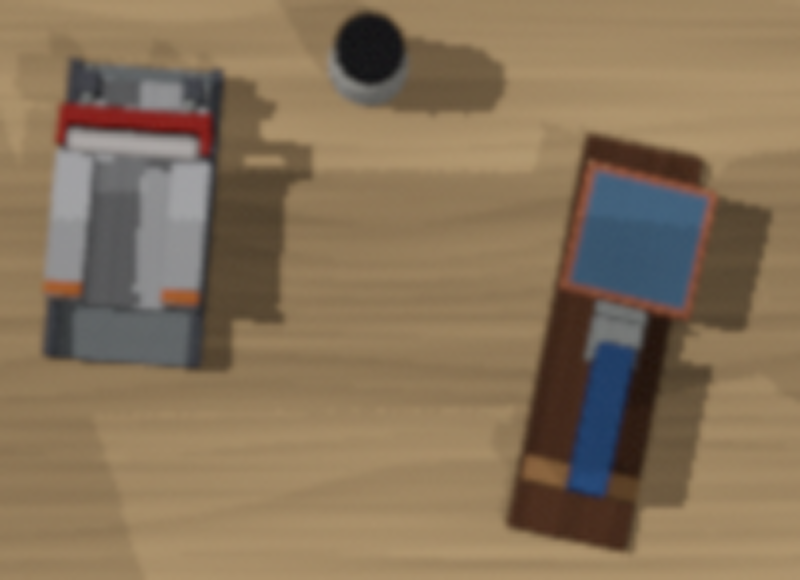

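The crop shows the stand's lips at crop (62,288) and (180,297), the roller at (135,140) and the slot between them. The tile sits slightly turned on the blade, clear of the heel. Next I'll refine the stand's yaw and lip position using both cameras.

Run:
```python
from m import *
np.set_printoptions(precision=4,suppress=True)
for n in('top','scene'):
    c=cam(n); h=cv2.cvtColor(c['img'],cv2.COLOR_RGB2HSV).astype(int); H,S,V=h[...,0],h[...,1],h[...,2]
    box=np.zeros(H.shape,bool)
    if n=='top': box[185:272,225:282]=1
    else: box[215:290,345:425]=1
    v,u=np.nonzero(box); P=pts(c,np.c_[u,v])
    for a,b in((.044,.0515),(.06,.085),(.015,.035)):
        k=(P[:,2]>a)&(P[:,2]<b); m=np.zeros_like(box); m[v[k],u[k]]=1
        r=cv2.minAreaRect(P[k,:2].astype(np.float32)); print(n,a,k.sum(),np.array(r[0]),np.array(r[1]),r[2],P[k].mean(0))
    for nm,m,z in(('orange',(H>3)&(H<20)&(S>150)&box,.053),('red',((H<4)|(H>174))&(S>150)&box,.07),('white',(S<40)&(V>140)&box,.05)):
        for k in big(m,3):
            r=meas(c,k,z); v1,u1=np.nonzero(k); print(nm,r,'z',np.median(pts(c,np.c_[u1,v1])[:,2]))
```

```text
top 0.044 532 [0.6802 0.1408] [0.0927 0.1396] 85.32210540771484 [0.6667 0.1421 0.0483]
top 0.06 360 [0.7108 0.138 ] [0.0922 0.0293] 85.59951782226562 [0.7107 0.1381 0.0644]
top 0.015 1097 [0.6696 0.1411] [0.0964 0.1841] 85.37322235107422 [0.6677 0.1395 0.0205]
orange (array([0.6119, 0.1083]), array([0.6117, 0.1085]), array([19.0108,  4.7888]), 89.6597900390625, 20) z 0.054995564928096874
orange (array([0.6177, 0.1787]), array([0.617 , 0.1799]), array([19.0776,  4.7942]), 89.66236114501953, 20) z 0.052918468210298664
orange (array([0.7125, 0.1833]), array([0.7125, 0.1833]), array([7.329, 0.   ]), 0.6185874938964844, 4) z 0.0644897057533409
red (array([0.715 , 0.1337]), array([0.7104, 0.1348]), array([88.8819, 21.8153]), 84.36395263671875, 179) z 0.0628560345830611
white (array([0.6545, 0.1144]), array([0.6509, 0.1137]), array([82.0844, 38.3612]), 0.10517606884241104, 430) z 0.04679377336710411
white (array([0.6771, 0.1647]), array([0.6807, 0.1621]), array([ 60.02  , 116.5463]), 47.22140884399414, 404) z 0.05145480275819281
white (array([0.734 , 0.1225]), array([0.7336, 0.1224]), array
[... 548 characters left out ...]
, 88.07460021972656, 41) z 0.053614817534030745
orange (array([0.6182, 0.1825]), array([0.6179, 0.1829]), array([28.8125, 12.9949]), 83.84478759765625, 39) z 0.05258809857793434
red (array([0.7334, 0.1216]), array([0.7297, 0.1236]), array([101.9737,  40.7437]), 85.37094116210938, 359) z 0.058268636672824226
white (array([0.6681, 0.1399]), array([0.663 , 0.1407]), array([92.9264, 80.3773]), 85.62677764892578, 504) z 0.05138496170387197
white (array([0.7574, 0.1125]), array([0.7579, 0.1131]), array([19.7803, 30.8623]), 59.266639709472656, 72) z 0.020860314284009085
white (array([0.7507, 0.1445]), array([0.7503, 0.146 ]), array([ 7.2338, 14.8173]), 17.990629196166992, 12) z 0.019601236936693356
```

```bash
cat > go.py <<'E'
import sys; from h import *
# usage: go.py x y z yaw_deg -> delta in tool axes (cm, deg)
s=ctrl.get_state(); R=Ro.from_quat(s['tcp_rot']).as_matrix()
yaw=np.degrees(np.arctan2(R[1,0],R[0,0])); print('t',s['time'],'tcp',s['eef_pos'].round(4),'yaw',yaw.round(2),'z axis',R[:,2].round(4),'F',s['contact_force'].round(2),'open',round(s['opening'],3),s['finger_force'])
if len(sys.argv)>1:
    x,y,z,a=map(float,sys.argv[1:5]); Rc=Ro.from_euler('z',yaw,degrees=True)*Ro.from_euler('x',180,degrees=True)
    d=Rc.inv().apply(np.array([x,y,z])-s['eef_pos'])*100
    print('d cm',d.round(2),'twist',round(yaw-a,2))
E
python3 go.py .538 -.139 .16 -13.7
```

```text
t 0.35 tcp [ 0.2769 -0.6154  0.231 ] yaw 24.22 z axis [-2.e-04  5.e-04 -1.e+00] F [ 0.1   0.45 -0.02] open 1.003 0.0
d cm [ 43.35 -32.73   7.1 ] twist 37.92
```

```bash
python3 -m pendant '[{"dx":4.3,"dy":-3.3,"twist":4},{"dx":9,"dy":-6.8,"dz":1,"twist":8},{"dx":13.7,"dy":-10.3,"dz":2,"twist":13},{"dx":18.4,"dy":-13.9,"dz":3,"twist":17},{"dx":23,"dy":-17.4,"dz":4,"twist":21},{"dx":27.7,"dy":-20.9,"dz":5,"twist":26},{"dx":32.4,"dy":-24.5,"dz":6,"twist":30},{"dx":37,"dy":-28,"dz":7,"twist":34},{"dx":41,"dy":-31,"dz":7.1,"twist":37.9},{"dx":43.4,"dy":-32.7,"dz":7.1,"twist":37.9}]' 60 20; python3 -m pendant '[{},{}]'; python3 go.py .538 -.139 .027 -13.7
```

```text
t 0.35 tcp [ 0.2769 -0.6154  0.231 ] yaw 24.22 z axis [-2.e-04  5.e-04 -1.e+00] F [ 0.1   0.45 -0.02] open 1.003 0.0
d cm [ 43.35 -32.73  20.4 ] twist 37.92$[0]: bad value
$[0]: bad value
```

```bash
python3 -m pendant '[{"dx":4.3,"dy":-3.3,"dz":0,"twist":4},{"dx":9,"dy":-6.8,"dz":1,"twist":8},{"dx":13.7,"dy":-10.3,"dz":2,"twist":13},{"dx":18.4,"dy":-13.9,"dz":3,"twist":17},{"dx":23,"dy":-17.4,"dz":4,"twist":21},{"dx":27.7,"dy":-20.9,"dz":5,"twist":26},{"dx":32.4,"dy":-24.5,"dz":6,"twist":30},{"dx":37,"dy":-28,"dz":7,"twist":34},{"dx":41,"dy":-31,"dz":7.1,"twist":37.9},{"dx":43.4,"dy":-32.7,"dz":7.1,"twist":37.9}]' 60 20; python3 -m pendant '[{"dx":0,"dy":0,"dz":0,"twist":0},{"dx":0,"dy":0,"dz":0,"twist":0}]'; python3 go.py .538 -.139 .027 -13.7
```

```text
time: 1.6
eef_pos: [0.5393, -0.1369, 0.1602]
tcp_rot: [0.993, -0.118, -0.0, -0.0]
contact_force: [0.1, -0.0, 0.2]
opening: 0.596
finger_force: 0.0
time: 1.85
eef_pos: [0.5384, -0.1397, 0.1604]
tcp_rot: [0.993, -0.119, -0.0, 0.0]
contact_force: [-0.2, -0.3, -0.0]
opening: 0.601
finger_force: 0.0
t 1.85 tcp [ 0.5384 -0.1397  0.1604] yaw -13.67 z axis [-2.e-04 -4.e-04 -1.e+00] F [-0.23 -0.28 -0.04] open 0.601 0.0
d cm [-0.05 -0.06 13.34] twist 0.03
```

```bash
python3 -m pendant '[{"dx":0,"dy":0,"dz":3,"twist":0},{"dx":0,"dy":0,"dz":6,"twist":0},{"dx":0,"dy":0,"dz":9,"twist":0},{"dx":0,"dy":0,"dz":11,"twist":0},{"dx":0,"dy":0,"dz":12.5,"twist":0},{"dx":0,"dy":0,"dz":13.2,"twist":0},{"dx":0,"dy":0,"dz":13.3,"twist":0},{"dx":0,"dy":0,"dz":13.3,"twist":0}]'
python3 - <<'E'
from h import *
cv2.imwrite('pics/grasp.png',np.hstack([cv2.resize(cam('scene')['img'][180:340,200:330,::-1],(390,480),interpolation=2),cv2.resize(cam('top')['img'][190:330,320:420,::-1],(343,480),interpolation=2)]))
E
```

```text
time: 2.85
eef_pos: [0.5392, -0.1396, 0.0281]
tcp_rot: [0.993, -0.119, 0.001, 0.0]
contact_force: [-1.3, 0.2, -0.0]
opening: 0.6
finger_force: 0.0
```

View pics/grasp.png

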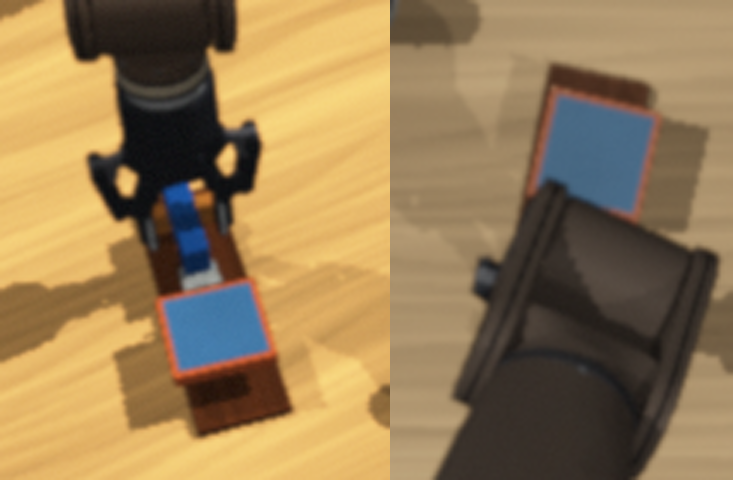

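The fingers straddle the blue handle, at about (185,225) in the left half, roughly centred and well clear of the tile. Closing now.

```bash
Z='{"dx":0,"dy":0,"dz":0,"twist":0}'; python3 -m pendant '[{"dx":0,"dy":0,"dz":0,"twist":0},{"dx":0,"dy":0,"dz":0,"twist":0},{"dx":0,"dy":0,"dz":0,"twist":0},{"dx":0,"dy":0,"dz":0,"twist":0},{"dx":0,"dy":0,"dz":0,"twist":0},{"dx":0,"dy":0,"dz":0,"twist":0}]' 0 20;  python3 -m pendant '[{"dx":0,"dy":0,"dz":0,"twist":0},{"dx":0,"dy":0,"dz":0,"twist":0}]' 0 100; python3 -m pendant '[{"dx":0,"dy":0,"dz":-0.2,"twist":0},{"dx":0,"dy":0,"dz":-0.5,"twist":0},{"dx":0,"dy":0,"dz":-1,"twist":0},{"dx":0,"dy":0,"dz":-1.8,"twist":0},{"dx":0,"dy":0,"dz":-2.6,"twist":0},{"dx":0,"dy":0,"dz":-3.4,"twist":0},{"dx":0,"dy":0,"dz":-4.2,"twist":0},{"dx":0,"dy":0,"dz":-5,"twist":0},{"dx":0,"dy":0,"dz":-5.3,"twist":0},{"dx":0,"dy":0,"dz":-5.3,"twist":0}]'
python3 go.py;  python3 - <<'E'
from m import *
np.set_printoptions(precision=4,suppress=True)
cs=cam('scene'); 
cv2.imwrite('pics/lift.png',cv2.resize(cs['img'][150:340,180:340,::-1],(500,594),interpolation=2))
for n,c in(('scene',cs),('top',cam('top'))):
    h=cv2.cvtColor(c['img'],cv2.COLOR_RGB2HSV).astype(int); H,S,V=h[...,0],h[...,1],h[...,2]
    b=(H>95)&(H<125)&(S>90)&(V>40); b2=np.zeros_like(b); b2[180:330,220:420]=b[180:330,220:420]
    m=big(b2)[0]; v,u=np.nonzero(m); P=pts(c,np.c_[u,v]); A=np.c_[P[:,:2],np.ones(len(P))]; print(n,meas(c,m,.0985),P.mean(0),'plane',np.linalg.lstsq(A,P[:,2],rcond=None)[0])
E
```

```text
time: 3.7
eef_pos: [0.5389, -0.1393, 0.0278]
tcp_rot: [0.993, -0.119, 0.0, 0.0]
contact_force: [-1.4, 1.7, 4.8]
opening: 0.257
finger_force: 20.5
time: 3.95
eef_pos: [0.5391, -0.1394, 0.028]
tcp_rot: [0.993, -0.119, 0.0, 0.0]
contact_force: [-1.1, 0.5, 5.7]
opening: 0.239
finger_force: 98.5
time: 5.2
eef_pos: [0.5387, -0.1393, 0.0806]
tcp_rot: [0.993, -0.119, 0.0, 0.0]
contact_force: [-0.3, -0.0, -2.9]
opening: 0.239
finger_force: 97.6
t 5.2 tcp [ 0.5387 -0.1393  0.0806] yaw -13.68 z axis [ 4.e-04 -2.e-04 -1.e+00] F [-0.34 -0.04 -2.9 ] open 0.239 97.6444137096405
scene (array([ 0.6496, -0.1663]), array([ 0.6489, -0.166 ]), array([65.6338, 65.0711]), 75.57322692871094, 671) [ 0.6507 -0.1666  0.0998] plane [ 0.7165 -0.2569 -0.4093]
top (array([ 0.646 , -0.1667]), array([ 0.6447, -0.1655]), array([63.8971, 66.2041]), 74.95843505859375, 740) [ 0.6455 -0.1662  0.1024] plane [-1.2024  1.1004  1.0615]
```

View pics/lift.png

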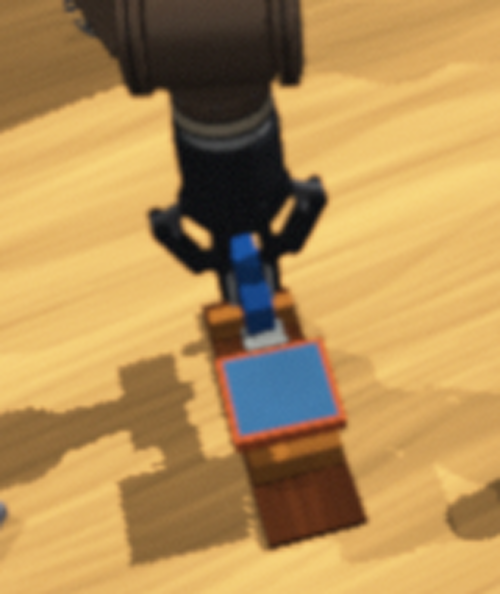

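The scene view shows the tile riding level on the blade, at about (280,395) in the crop. The sensed load is 2.9 N, which matches paddle plus tile. Carrying to the stand.

```bash
python3 go.py .5289 .1515 .105 -4.6
```

```text
t 5.3 tcp [ 0.5383 -0.1391  0.08  ] yaw -13.68 z axis [-6.e-04  3.e-04 -1.e+00] F [ 0.83  0.33 -3.48] open 0.243 97.64697432518005
d cm [ -7.79 -28.02  -2.5 ] twist -9.08
```

```bash
python3 -m pendant '[{"dx":-0.1,"dy":-0.3,"dz":-0.3,"twist":0},{"dx":-0.25,"dy":-0.9,"dz":-0.7,"twist":0},{"dx":-0.6,"dy":-2.1,"dz":-1.2,"twist":0},{"dx":-1,"dy":-3.6,"dz":-1.7,"twist":0},{"dx":-1.5,"dy":-5.4,"dz":-2.1,"twist":0},{"dx":-2,"dy":-7.2,"dz":-2.4,"twist":0},{"dx":-2.5,"dy":-9,"dz":-2.5,"twist":0},{"dx":-3,"dy":-10.8,"dz":-2.5,"twist":0},{"dx":-3.5,"dy":-12.6,"dz":-2.5,"twist":0},{"dx":-4,"dy":-14.4,"dz":-2.5,"twist":0}]' && python3 -m pendant '[{"dx":-0.5,"dy":-1.8,"dz":0,"twist":-0.5},{"dx":-1,"dy":-3.6,"dz":0,"twist":-1.5},{"dx":-1.5,"dy":-5.4,"dz":0,"twist":-3},{"dx":-2,"dy":-7.2,"dz":0,"twist":-4.5},{"dx":-2.5,"dy":-9,"dz":0,"twist":-6},{"dx":-3,"dy":-10.8,"dz":0,"twist":-7.5},{"dx":-3.4,"dy":-12.2,"dz":0,"twist":-8.5},{"dx":-3.7,"dy":-13.2,"dz":0,"twist":-9},{"dx":-3.8,"dy":-13.6,"dz":0,"twist":-9.1},{"dx":-3.8,"dy":-13.6,"dz":0,"twist":-9.1}]'
python3 go.py .5289 .1515 .105 -4.6
cat > tile.py <<'E'
from m import *
import sys
np.set_printoptions(precision=4,suppress=True)
zt=float(sys.argv[1]); u=np.array([.9968,-.0802]); o=np.array([.6485,.1419])
for n in('top','scene'):
    c=cam(n); 
    if len(sys.argv)>2: cv2.imwrite('pics/'+n+sys.argv[2]+'.png',c['img'][:,:,::-1])
    h=cv2.cvtColor(c['img'],cv2.COLOR_RGB2HSV).astype(int); H,S,V=h[...,0],h[...,1],h[...,2]
    b=(H>95)&(H<116)&(S>90)&(V>40); b2=np.zeros_like(b)
    if n=='top': b2[150:330,200:330]=b[150:330,200:330]
    else: b2[150:330,320:460]=b[150:330,320:460]
    m=big(b2)[0]; v,uu=np.nonzero(m); P=pts(c,np.c_[uu,v]); r=meas(c,m,zt); d=r[1]-o
    print(n,r,'zmed',np.median(P[:,2]),'s,t',d@u,d@[-u[1],u[0]])
E
python3 tile.py .125
```

```text
time: 6.55
eef_pos: [0.5336, 0.0114, 0.1051]
tcp_rot: [0.993, -0.119, -0.0, -0.0]
contact_force: [1.2, 0.9, -2.5]
opening: 0.243
finger_force: 97.8
time: 7.8
eef_pos: [0.529, 0.1513, 0.1053]
tcp_rot: [0.999, -0.04, -0.0, 0.0]
contact_force: [-0.3, 1.3, -2.7]
opening: 0.243
finger_force: 97.7
t 7.8 tcp [0.529  0.1513 0.1053] yaw -4.56 z axis [-0.e+00 -2.e-04 -1.e+00] F [-0.28  1.31 -2.73] open 0.243 97.74452805519104
d cm [-0.01 -0.02  0.03] twist 0.04
top (array([0.6385, 0.1416]), array([0.6378, 0.1419]), array([63.9743, 66.7152]), 84.55560302734375, 803) zmed 0.12187470312737081 s,t -0.010654388522191015 -0.0008183979245376542
scene (array([0.6445, 0.1399]), array([0.644 , 0.1403]), array([64.9421, 64.2831]), 84.95303344726562, 490) zmed 0.1233737980841414 s,t -0.0043900888880920065 -0.0019457068415832475
```

Tile is on the stand's axis to within about 1.5 mm, is square, and its height matches the expected value. Lowering to push height.

```bash
python3 -m pendant '[{"dx":0,"dy":0,"dz":0.4,"twist":0},{"dx":0,"dy":0,"dz":1.2,"twist":0},{"dx":0,"dy":0,"dz":2.2,"twist":0},{"dx":0,"dy":0,"dz":3.2,"twist":0},{"dx":0,"dy":0,"dz":4.2,"twist":0},{"dx":0,"dy":0,"dz":4.8,"twist":0},{"dx":0,"dy":0,"dz":5.2,"twist":0},{"dx":0,"dy":0,"dz":5.3,"twist":0},{"dx":0,"dy":0,"dz":5.3,"twist":0},{"dx":0,"dy":0,"dz":5.3,"twist":0}]'
python3 go.py; python3 tile.py .069 d
```

```text
time: 9.15
eef_pos: [0.5293, 0.1513, 0.0527]
tcp_rot: [0.999, -0.04, 0.0, -0.0]
contact_force: [-0.3, -0.1, -2.4]
opening: 0.244
finger_force: 97.7
t 9.15 tcp [0.5293 0.1513 0.0527] yaw -4.57 z axis [ 8.e-04  1.e-04 -1.e+00] F [-0.26 -0.12 -2.38] open 0.244 97.74917364120483
top (array([0.6395, 0.1421]), array([0.6394, 0.1422]), array([64.0038, 64.7969]), 84.3936767578125, 737) zmed 0.06943995044337048 s,t -0.009053578706665006 -0.00046094623529433756
scene (array([0.6419, 0.1425]), array([0.6416, 0.1428]), array([64.9267, 64.1563]), 84.20794677734375, 472) zmed 0.07069211515348234 s,t -0.006969718976898159 0.00037071860111237024
```

```bash
python3 -m pendant '[{"dx":0.1,"dy":0,"dz":0,"twist":0},{"dx":0.3,"dy":0,"dz":0,"twist":0},{"dx":0.6,"dy":0,"dz":0,"twist":0},{"dx":0.9,"dy":0,"dz":0,"twist":0},{"dx":1.2,"dy":0,"dz":0,"twist":0},{"dx":1.4,"dy":0,"dz":0,"twist":0},{"dx":1.5,"dy":0,"dz":0,"twist":0},{"dx":1.5,"dy":0,"dz":0,"twist":0}]' 
for i in 1 2 3 ; do python3 go.py; done; python3 -m pendant '[{"dx":0.05,"dy":0,"dz":0,"twist":0},{"dx":0.1,"dy":0,"dz":0,"twist":0},{"dx":0.15,"dy":0,"dz":0,"twist":0},{"dx":0.2,"dy":0,"dz":0,"twist":0},{"dx":0.2,"dy":0,"dz":0,"twist":0},{"dx":0.2,"dy":0,"dz":0,"twist":0}]';  python3 tile.py .069
```

```text
time: 10.25
eef_pos: [0.544, 0.15, 0.0523]
tcp_rot: [0.999, -0.04, -0.0, 0.0]
contact_force: [-0.0, -0.6, -2.6]
opening: 0.243
finger_force: 97.7
t 10.25 tcp [0.544  0.15   0.0523] yaw -4.58 z axis [-1.e-04  0.e+00 -1.e+00] F [-0.04 -0.63 -2.61] open 0.243 97.74844765663147
t 10.25 tcp [0.544  0.15   0.0523] yaw -4.58 z axis [-1.e-04  0.e+00 -1.e+00] F [-0.04 -0.63 -2.61] open 0.243 97.74844765663147
t 10.25 tcp [0.544  0.15   0.0523] yaw -4.58 z axis [-1.e-04  0.e+00 -1.e+00] F [-0.04 -0.63 -2.61] open 0.243 97.74844765663147
time: 11.0
eef_pos: [0.5457, 0.1498, 0.0522]
tcp_rot: [0.999, -0.04, -0.0, 0.0]
contact_force: [-1.0, -0.3, -3.2]
opening: 0.242
finger_force: 97.7
top (array([0.6556, 0.1404]), array([0.6555, 0.1407]), array([64.3633, 65.1824]), 84.81979370117188, 734) zmed 0.06868507046336136 s,t 0.007092598984556233 -0.000643523559207912
scene (array([0.6588, 0.1406]), array([0.6585, 0.1411]), array([64.6386, 64.4808]), 84.44298553466797, 485) zmed 0.0702277545878528 s,t 0.009990324420647656 1.635726964950992e-05
```

```bash
for i in 1 2 3; do python3 -m pendant '[{"dx":0.05,"dy":0,"dz":0,"twist":0},{"dx":0.1,"dy":0,"dz":0,"twist":0},{"dx":0.1,"dy":0,"dz":0,"twist":0}]' | grep -E "time|pos|contact"; done; python3 tile.py .069
```

```text
time: 11.48
eef_pos: [0.547, 0.1498, 0.0523]
contact_force: [-0.6, -0.8, -3.5]
time: 11.85
eef_pos: [0.548, 0.1498, 0.0523]
contact_force: [-1.5, 0.3, -3.6]
time: 12.22
eef_pos: [0.549, 0.1497, 0.0523]
contact_force: [-1.8, 0.6, -2.8]
top (array([0.6564, 0.1403]), array([0.6563, 0.1401]), array([64.0874, 64.4059]), 85.05071258544922, 724) zmed 0.06884050298238886 s,t 0.007964348588304554 -0.0011542078229141192
scene (array([0.6589, 0.1403]), array([0.6584, 0.1407]), array([65.0743, 64.7984]), 85.43135833740234, 488) zmed 0.07033939749993873 s,t 0.009935753611640964 -0.00042915209257125424
```

```bash
for i in 1 2 3; do python3 -m pendant '[{"dx":0.05,"dy":0,"dz":0,"twist":0},{"dx":0.1,"dy":0,"dz":0,"twist":0},{"dx":0.1,"dy":0,"dz":0,"twist":0}]' | grep -E "time|pos|contact"; done
```

```text
time: 12.7
eef_pos: [0.55, 0.1495, 0.0523]
contact_force: [-1.7, 0.7, -3.3]
time: 13.08
eef_pos: [0.5508, 0.1495, 0.0523]
contact_force: [-2.0, -0.9, -3.4]
time: 13.45
eef_pos: [0.5515, 0.1494, 0.0521]
contact_force: [-3.3, -0.5, -3.8]
```

```bash
for i in 1 2; do python3 -m pendant '[{"dx":0.05,"dy":0,"dz":0,"twist":0},{"dx":0.1,"dy":0,"dz":0,"twist":0},{"dx":0.1,"dy":0,"dz":0,"twist":0}]' | grep -E "time|pos|contact"; done; python3 tile.py .069
```

```text
time: 13.82
eef_pos: [0.5523, 0.1493, 0.052]
contact_force: [-4.6, -0.1, -2.6]
time: 14.2
eef_pos: [0.553, 0.1493, 0.0519]
contact_force: [-5.2, 0.6, -1.7]
top (array([0.6588, 0.1404]), array([0.6571, 0.1401]), array([63.8605, 67.1896]), 85.46749877929688, 719) zmed 0.06834367256214002 s,t 0.00874619716496948 -0.0011190637322616534
scene (array([0.6619, 0.1397]), array([0.6612, 0.14  ]), array([65.1118, 64.7731]), 85.39452362060547, 490) zmed 0.06970958825242551 s,t 0.01281426067145351 -0.0008994398447227434
```

```bash
for i in 1 2; do python3 -m pendant '[{"dx":0.05,"dy":0,"dz":0,"twist":0},{"dx":0.1,"dy":0,"dz":0,"twist":0},{"dx":0.1,"dy":0,"dz":0,"twist":0}]' | grep -E "time|pos|contact"; done;python3 -m pendant '[{"dx":0,"dy":0,"dz":0,"twist":0}]' | grep -E "time|pos|contact"
```

```text
time: 14.68
eef_pos: [0.5535, 0.1492, 0.0516]
contact_force: [-7.0, 0.2, -2.1]
time: 15.05
eef_pos: [0.5539, 0.1491, 0.0514]
contact_force: [-6.6, 0.3, -2.1]
time: 15.18
eef_pos: [0.5539, 0.1492, 0.0514]
contact_force: [-7.1, 0.4, -3.2]
```

```bash
for i in 1 2; do python3 -m pendant '[{"dx":0.04,"dy":0,"dz":0,"twist":0},{"dx":0.08,"dy":0,"dz":0,"twist":0},{"dx":0.08,"dy":0,"dz":0,"twist":0}]' | grep -E "time|pos|contact"; done;python3 -m pendant '[{"dx":0,"dy":0,"dz":0,"twist":0}]' | grep -E "time|pos|contact"; python3 tile.py .0685 p; python3 go.py
python3 - <<'E'
import cv2,numpy as np
a=cv2.imread('pics/topp.png')[185:280,215:295];b=cv2.imread('pics/scenep.png')[200:300,320:430]
cv2.imwrite('pics/push.png',np.hstack([cv2.resize(a,(400,475),interpolation=2),cv2.resize(b,(400,475),interpolation=2)]))
E
```

```text
time: 15.55
eef_pos: [0.5543, 0.1491, 0.0512]
contact_force: [-8.4, 0.8, -2.6]
time: 15.92
eef_pos: [0.5546, 0.1491, 0.0509]
contact_force: [-7.9, -0.2, -2.5]
time: 16.05
eef_pos: [0.5546, 0.1491, 0.0509]
contact_force: [-9.3, 1.0, -1.6]
top (array([0.6606, 0.1404]), array([0.6596, 0.1396]), array([63.6778, 65.2146]), 85.50279998779297, 708) zmed 0.06689092342640557 s,t 0.01119678961427692 -0.0013671700092506365
scene (array([0.6642, 0.1388]), array([0.6636, 0.139 ]), array([64.9185, 64.8174]), 85.29546356201172, 494) zmed 0.06809178301011942 s,t 0.015290291393713984 -0.0016361462804031328
t 16.15 tcp [0.5546 0.1491 0.051 ] yaw -4.59 z axis [-7.4e-03 -1.0e-04 -1.0e+00] F [-8.94  1.07 -2.34] open 0.243 97.75822520256042
```

View pics/push.png

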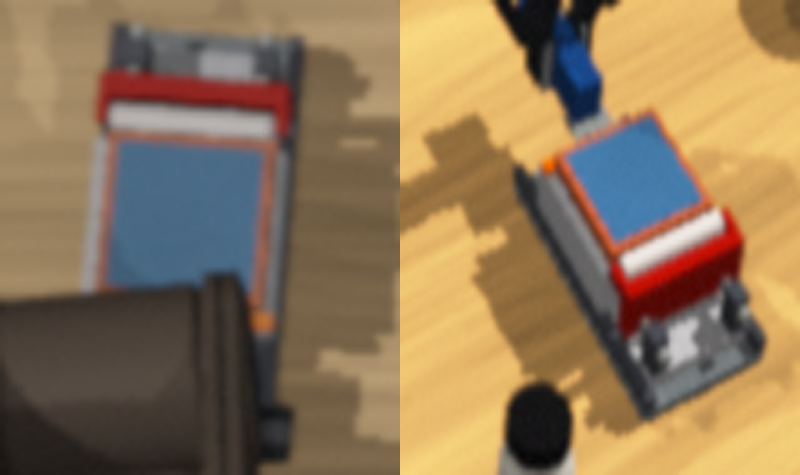

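The tile bears square on the white roller at about 8.7 N (≈3.9 mm), so it is past the lips. The right lip is visible behind it at (262,322). Lowering in small steps.

```bash
for i in 1 2 3; do python3 -m pendant '[{"dx":0,"dy":0,"dz":0.05,"twist":0},{"dx":0,"dy":0,"dz":0.1,"twist":0},{"dx":0,"dy":0,"dz":0.1,"twist":0}]' | grep -E "time|pos|contact"; done; python3 tile.py .066
```

```text
time: 16.52
eef_pos: [0.5546, 0.1491, 0.0499]
contact_force: [-8.8, 0.8, -2.4]
time: 16.9
eef_pos: [0.5546, 0.1491, 0.0489]
contact_force: [-9.2, 0.4, -2.0]
time: 17.27
eef_pos: [0.5546, 0.1491, 0.0479]
contact_force: [-9.1, 0.2, -2.5]
top (array([0.6605, 0.1402]), array([0.6587, 0.1396]), array([63.9067, 66.4443]), 85.18463134765625, 705) zmed 0.06415147866164106 s,t 0.010353459308462177 -0.0014564599963378863
scene (array([0.6644, 0.1387]), array([0.6638, 0.139 ]), array([65.1918, 64.8461]), 85.49544525146484, 493) zmed 0.06541924790732911 s,t 0.015471078968958888 -0.0016541907640647846
```

```bash
for i in 1 2 3 4 5; do python3 -m pendant '[{"dx":0,"dy":0,"dz":0.05,"twist":0},{"dx":0,"dy":0,"dz":0.05,"twist":0},{"dx":0,"dy":0,"dz":0.05,"twist":0}]' | grep -E "pos|contact"; done; python3 tile.py .063
```

```text
eef_pos: [0.5546, 0.1491, 0.0474]
contact_force: [-9.0, 0.4, -1.9]
eef_pos: [0.5546, 0.1491, 0.0469]
contact_force: [-8.9, 1.0, -1.8]
eef_pos: [0.5546, 0.1491, 0.0464]
contact_force: [-9.4, -0.4, -3.0]
eef_pos: [0.5546, 0.1491, 0.046]
contact_force: [-8.4, -0.3, -2.1]
eef_pos: [0.5547, 0.1491, 0.0458]
contact_force: [-9.7, 1.2, -2.1]
top (array([0.6608, 0.1403]), array([0.6591, 0.1398]), array([63.8432, 66.3111]), 85.47114562988281, 703) zmed 0.0622019696431797 s,t 0.010761092386560474 -0.001254134068126674
scene (array([0.6635, 0.1395]), array([0.663 , 0.1399]), array([65.0073, 64.1689]), 85.52495574951172, 485) zmed 0.06365704350980683 s,t 0.01462535678239349 -0.0008315364690971332
```

```bash
for i in 1 2; do python3 -m pendant '[{"dx":0,"dy":0,"dz":0.05,"twist":0},{"dx":0,"dy":0,"dz":0.05,"twist":0},{"dx":0,"dy":0,"dz":0.05,"twist":0}]' | grep -E "pos|contact"; done; python3 go.py
```

```text
eef_pos: [0.5547, 0.1492, 0.0456]
contact_force: [-9.8, 1.2, 1.4]
eef_pos: [0.5549, 0.1492, 0.0454]
contact_force: [-11.2, -0.7, 3.1]
t 20.1 tcp [0.5549 0.1492 0.0454] yaw -4.58 z axis [-7.e-03 -2.e-04 -1.e+00] F [-11.24  -0.68   3.05] open 0.242 98.57292294502258
```

Landed: Fz rose from −2 N to +3 N. Easing back.

```bash
for i in 1 2 3 4; do python3 -m pendant '[{"dx":-0.05,"dy":0,"dz":0,"twist":0},{"dx":-0.1,"dy":0,"dz":0,"twist":0},{"dx":-0.1,"dy":0,"dz":0,"twist":0}]' | grep -E "pos|contact"; done; python3 tile.py .062
```

```text
eef_pos: [0.5548, 0.1492, 0.0455]
contact_force: [-8.9, -0.3, -0.1]
eef_pos: [0.5541, 0.1492, 0.0454]
contact_force: [-7.6, 0.1, -0.9]
eef_pos: [0.5536, 0.1492, 0.0455]
contact_force: [-5.9, -0.2, -2.1]
eef_pos: [0.5536, 0.1493, 0.0457]
contact_force: [-2.7, -0.5, -4.2]
top (array([0.6592, 0.1402]), array([0.6581, 0.14  ]), array([63.8827, 66.6457]), 85.40078735351562, 720) zmed 0.062497208304164165 s,t 0.009712480995969807 -0.001158449337120052
scene (array([0.6618, 0.1403]), array([0.6612, 0.1407]), array([65.0206, 64.3574]), 85.31584167480469, 483) zmed 0.06378957026754217 s,t 0.012743933949785268 -0.00021041874610900455
```

```bash
for i in 1 2; do python3 -m pendant '[{"dx":-0.05,"dy":0,"dz":0,"twist":0},{"dx":-0.1,"dy":0,"dz":0,"twist":0},{"dx":-0.1,"dy":0,"dz":0,"twist":0}]' | grep -E "pos|contact"; done; python3 tile.py .062
```

```text
eef_pos: [0.5536, 0.1493, 0.0459]
contact_force: [3.6, -0.2, -9.1]
eef_pos: [0.5527, 0.1493, 0.046]
contact_force: [4.7, -0.5, -10.5]
top (array([0.6595, 0.14  ]), array([0.6593, 0.1399]), array([63.8827, 64.0714]), 85.40078735351562, 713) zmed 0.06264004307466142 s,t 0.010884053255038297 -0.0011584450217437701
scene (array([0.6617, 0.1402]), array([0.6611, 0.1409]), array([64.9839, 64.815 ]), 84.58484649658203, 485) zmed 0.06382828277515484 s,t 0.012671452234106099 1.1880913143162369e-05
```

The blade is now lifting on the tile, because the arm's bend has unloaded. Sinking slightly.

```bash
for i in 1 2 3 4; do python3 -m pendant '[{"dx":0,"dy":0,"dz":0.05,"twist":0},{"dx":0,"dy":0,"dz":0.05,"twist":0}]' | grep -E "pos|contact"; done; python3 go.py
```

```text
eef_pos: [0.5522, 0.1494, 0.0458]
contact_force: [2.1, -0.5, -8.2]
eef_pos: [0.5519, 0.1495, 0.0456]
contact_force: [1.6, 0.4, -3.2]
eef_pos: [0.5518, 0.1496, 0.0449]
contact_force: [1.2, -0.3, -2.5]
eef_pos: [0.5515, 0.1495, 0.0439]
contact_force: [0.6, -0.3, -1.6]
t 23.55 tcp [0.5515 0.1495 0.0439] yaw -4.57 z axis [ 0.  0. -1.] F [ 0.62 -0.3  -1.59] open 0.24 98.9919912815094
```

```bash
python3 -m pendant '[{"dx":-0.05,"dy":0,"dz":0.1,"twist":0},{"dx":-0.1,"dy":0,"dz":0.2,"twist":0},{"dx":-0.1,"dy":0,"dz":0.35,"twist":0},{"dx":-0.1,"dy":0,"dz":0.5,"twist":0},{"dx":-0.1,"dy":0,"dz":0.65,"twist":0},{"dx":-0.1,"dy":0,"dz":0.8,"twist":0},{"dx":-0.1,"dy":0,"dz":0.9,"twist":0},{"dx":-0.1,"dy":0,"dz":0.9,"twist":0}]'; python3 tile.py .062 s;  python3 - <<'E'
import cv2,numpy as np
a=cv2.imread('pics/tops.png')[185:280,215:295];b=cv2.imread('pics/scenes.png')[200:300,320:430]
cv2.imwrite('pics/sunk.png',np.hstack([cv2.resize(a,(400,475),interpolation=2),cv2.resize(b,(400,475),interpolation=2)]))
E
```

```text
time: 24.55
eef_pos: [0.5505, 0.1495, 0.0347]
tcp_rot: [0.999, -0.04, -0.0, 0.0]
contact_force: [0.2, -0.5, -1.4]
opening: 0.243
finger_force: 99.0
top (array([0.6589, 0.1397]), array([0.6587, 0.1399]), array([63.8559, 65.123 ]), 85.47114562988281, 725) zmed 0.06235505426563659 s,t 0.010337064115123782 -0.0011716730924797014
scene (array([0.6617, 0.1403]), array([0.6611, 0.1407]), array([65.0206, 64.583 ]), 85.31584167480469, 484) zmed 0.0636489846408747 s,t 0.01263108134658817 -0.00021025970899581488
```

View pics/sunk.png

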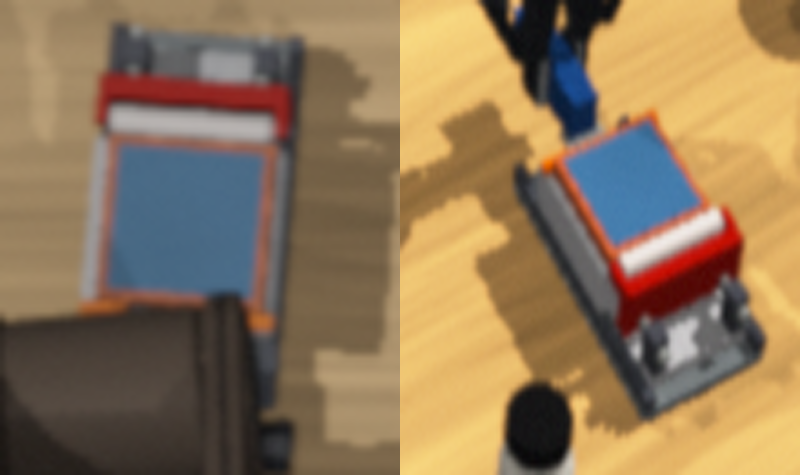

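The tile sits square between the roller and the orange lips, whose edges show at (95,308) and (262,322). The load is back to the paddle's weight. Drawing out, then lifting.

```bash
python3 -m pendant '[{"dx":-0.3,"dy":0,"dz":0,"twist":0},{"dx":-1,"dy":0,"dz":0,"twist":0},{"dx":-2,"dy":0,"dz":0,"twist":0},{"dx":-3.2,"dy":0,"dz":0,"twist":0},{"dx":-4.5,"dy":0,"dz":0,"twist":0},{"dx":-6,"dy":0,"dz":0,"twist":0},{"dx":-7.5,"dy":0,"dz":0,"twist":0},{"dx":-9,"dy":0,"dz":0,"twist":0},{"dx":-10,"dy":0,"dz":0,"twist":0},{"dx":-10,"dy":0,"dz":0,"twist":0}]' && python3 go.py && python3 -m pendant '[{"dx":0,"dy":0,"dz":-1,"twist":0},{"dx":0,"dy":0,"dz":-3,"twist":0},{"dx":0,"dy":0,"dz":-5,"twist":0},{"dx":0,"dy":0,"dz":-6.5,"twist":0},{"dx":0,"dy":0,"dz":-7,"twist":0},{"dx":0,"dy":0,"dz":-7,"twist":0}]'; python3 tile.py .062; python3 go.py .5387 -.1393 .10 -13.7
```

```text
time: 25.9
eef_pos: [0.45, 0.1576, 0.0347]
tcp_rot: [0.999, -0.04, -0.0, 0.0]
contact_force: [0.1, -0.1, -1.3]
opening: 0.244
finger_force: 99.0
t 25.9 tcp [0.45   0.1576 0.0347] yaw -4.55 z axis [-3.e-04 -0.e+00 -1.e+00] F [ 0.11 -0.14 -1.31] open 0.244 99.02522206306458
time: 26.65
eef_pos: [0.451, 0.1575, 0.105]
tcp_rot: [0.999, -0.04, 0.0, -0.0]
contact_force: [-0.7, 0.7, -1.5]
opening: 0.244
finger_force: 99.0
top (array([0.6593, 0.1399]), array([0.6593, 0.1398]), array([64.1563, 64.053 ]), 85.22522735595703, 721) zmed 0.062155935513845684 s,t 0.01096613031716827 -0.0012309547516059832
scene (array([0.6617, 0.1403]), array([0.661 , 0.1407]), array([65.0234, 64.7728]), 85.38176727294922, 484) zmed 0.06364301741216782 s,t 0.012548498542027508 -0.000230313930149074
t 26.75 tcp [0.4503 0.1574 0.1041] yaw -4.58 z axis [-1.5e-03 -2.0e-04 -1.0e+00] F [ 0.08 -0.78 -0.79] open 0.245 99.0289843082428
d cm [11.18 28.87  0.41] twist 9.12
```

Tile is unmoved. Carrying the paddle back.

```bash
python3 -m pendant '[{"dx":0.4,"dy":1,"dz":0,"twist":0.5},{"dx":1.2,"dy":3.2,"dz":0,"twist":1},{"dx":2.5,"dy":6.4,"dz":0,"twist":2},{"dx":3.9,"dy":10,"dz":0,"twist":3},{"dx":5.3,"dy":13.6,"dz":0,"twist":4.5},{"dx":6.7,"dy":17.2,"dz":0,"twist":6},{"dx":8.1,"dy":20.8,"dz":0,"twist":7},{"dx":9.5,"dy":24.5,"dz":0,"twist":8.5},{"dx":10.6,"dy":27.3,"dz":0,"twist":9.1},{"dx":11.2,"dy":28.9,"dz":0,"twist":9.1}]'>/dev/null; python3 -m pendant '[{"dx":0,"dy":0,"dz":0,"twist":0},{"dx":0,"dy":0,"dz":0,"twist":0}]' >/dev/null;  python3 go.py .5387 -.1393 .029 -13.7
python3 - <<'E'
from h import *
cv2.imwrite('pics/back.png',np.hstack([cv2.resize(cam('scene')['img'][180:340,200:330,::-1],(390,480),interpolation=2),cv2.resize(cam('top')['img'][190:330,320:420,::-1],(343,480),interpolation=2)]))
E
```

```text
t 28.25 tcp [ 0.5389 -0.1386  0.1044] yaw -13.64 z axis [-1.2e-03  9.0e-04 -1.0e+00] F [-0.    0.62 -1.28] open 0.243 99.22119498252869
d cm [-0.    0.07  7.54] twist 0.06
```

View pics/back.png

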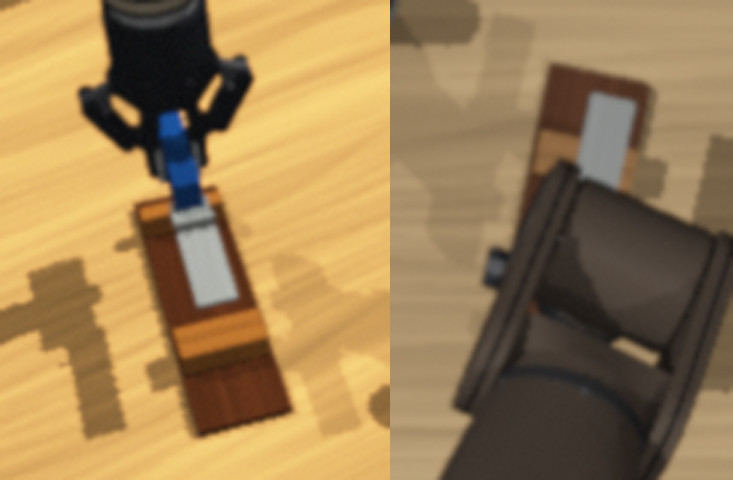

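The empty paddle hangs straight above the rest, with the blade (left half, ~(210,265)) in line with it. Lowering.

```bash
python3 -m pendant '[{"dx":0,"dy":0,"dz":1,"twist":0},{"dx":0,"dy":0,"dz":2.5,"twist":0},{"dx":0,"dy":0.05,"dz":4,"twist":0},{"dx":0,"dy":0.05,"dz":5.5,"twist":0},{"dx":0,"dy":0.05,"dz":6.5,"twist":0},{"dx":0,"dy":0.05,"dz":7,"twist":0},{"dx":0,"dy":0.05,"dz":7.2,"twist":0},{"dx":0,"dy":0.05,"dz":7.3,"twist":0},{"dx":0,"dy":0.05,"dz":7.3,"twist":0}]'; for i in 1 2 3 4; do python3 -m pendant '[{"dx":0,"dy":0,"dz":0.05,"twist":0},{"dx":0,"dy":0,"dz":0.1,"twist":0},{"dx":0,"dy":0,"dz":0.1,"twist":0}]' | grep -E "pos|contact_force"; done
```

```text
time: 29.48
eef_pos: [0.5396, -0.1401, 0.0323]
tcp_rot: [0.993, -0.119, 0.0, 0.0]
contact_force: [0.5, -0.6, -1.4]
opening: 0.242
finger_force: 99.2
eef_pos: [0.5393, -0.14, 0.0309]
contact_force: [0.6, 0.7, -2.0]
eef_pos: [0.5392, -0.14, 0.0297]
contact_force: [-0.2, -0.6, -1.8]
eef_pos: [0.5393, -0.14, 0.0288]
contact_force: [-0.6, -0.1, -0.8]
eef_pos: [0.5394, -0.14, 0.028]
contact_force: [-0.9, 0.8, 0.7]
```

Contact at the original height. Opening part way and retreating upward.

```bash
python3 -m pendant '[{"dx":0,"dy":0,"dz":0.03,"twist":0},{"dx":0,"dy":0,"dz":0.03,"twist":0}]' - 20 | grep -E "contact_force|finger"; python3 -m pendant '[{"dx":0,"dy":0,"dz":0,"twist":0},{"dx":0,"dy":0,"dz":0,"twist":0},{"dx":0,"dy":0,"dz":0,"twist":0},{"dx":0,"dy":0,"dz":0,"twist":0},{"dx":0,"dy":0,"dz":0,"twist":0}]' 60; python3 -m pendant '[{"dx":0,"dy":0,"dz":-0.5,"twist":0},{"dx":0,"dy":0,"dz":-2,"twist":0},{"dx":0,"dy":0,"dz":-4,"twist":0},{"dx":0,"dy":0,"dz":-7,"twist":0},{"dx":0,"dy":0,"dz":-10,"twist":0},{"dx":-3,"dy":0,"dz":-13,"twist":0},{"dx":-6,"dy":3,"dz":-14,"twist":0},{"dx":-8,"dy":8,"dz":-14,"twist":0},{"dx":-8,"dy":13,"dz":-14,"twist":0},{"dx":-8,"dy":16,"dz":-14,"twist":0}]'; python3 tile.py .062
python3 - <<'E'
from m import *
np.set_printoptions(precision=4,suppress=True)
for n,sl in(('top',(slice(190,330),slice(320,420))),('scene',(slice(180,340),slice(200,330)))):
    c=cam(n); h=cv2.cvtColor(c['img'],cv2.COLOR_RGB2HSV).astype(int); H,S,V=h[...,0],h[...,1],h[...,2]
    b=np.zeros(H.shape,bool); b[sl]=((H>95)&(H<125)&(S>90)&(V>40))[sl]; m=big(b)[0]
    v,u=np.nonzero(m); print(n,meas(c,m,.06),np.median(pts(c,np.c_[u,v])[:,2]))
    cv2.imwrite('pics/end_%s.png'%n,c['img'][:,:,::-1])
a=cv2.imread('pics/end_top.png')[150:330,210:530]
cv2.imwrite('pics/end.png',cv2.resize(a,None,fx=2.5,fy=2.5,interpolation=2))
E
```

```text
contact_force: [-2.5, 0.3, 3.6]
finger_force: 99.8
time: 31.85
eef_pos: [0.5393, -0.14, 0.0275]
tcp_rot: [0.993, -0.119, 0.0, 0.0]
contact_force: [-0.8, 0.4, -0.5]
opening: 0.599
finger_force: 0.0
time: 33.1
eef_pos: [0.4232, -0.2786, 0.1693]
tcp_rot: [0.993, -0.12, 0.001, 0.001]
contact_force: [0.3, -0.0, 0.7]
opening: 0.602
finger_force: 0.0
top (array([0.6592, 0.1399]), array([0.6593, 0.1399]), array([64.2971, 64.0445]), 85.18771362304688, 722) zmed 0.06249019862201821 s,t 0.01096151821406368 -0.0011624827834320025
scene (array([0.6617, 0.1402]), array([0.6611, 0.1406]), array([65.1088, 64.5983]), 85.38176727294922, 485) zmed 0.0639128404353253 s,t 0.012635775242166554 -0.00027305918657302426
top (array([ 0.5386, -0.1394]), array([ 0.5383, -0.1392]), array([24.0982, 89.3987]), 76.70486450195312, 375) 0.058926593281825035
scene (array([ 0.5561, -0.1447]), array([ 0.5537, -0.1437]), array([ 23.345 , 106.8584]), 76.3494873046875, 291) 0.06028808962990839
```

View pics/end.png

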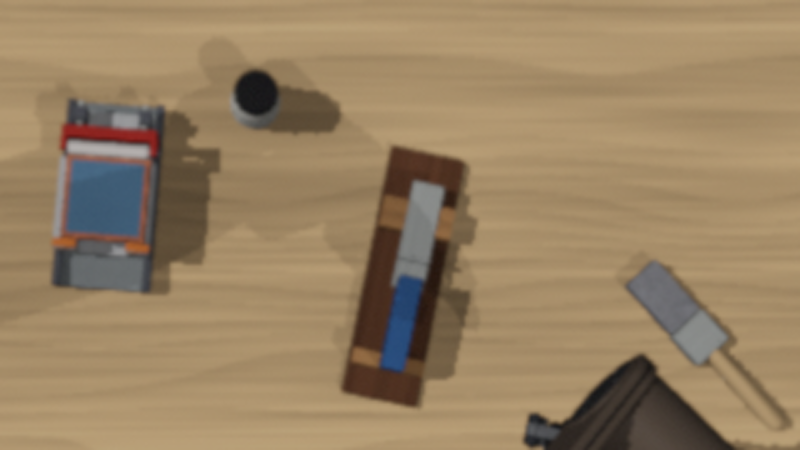

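The tile is home between the lips and roller at (105,200). The paddle lies on its rest within about 1 mm of where it started, and the jar and brush have not moved. Handing in.

```bash
python3 -m pendant '[{"dx":0,"dy":0,"dz":0,"twist":0},{"dx":0,"dy":0,"dz":0,"twist":0}]' >/dev/null; python3 -c "from plant import ctrl; print(ctrl.sign_off())"
```

```text
the job is handed in; nothing more can be done
None
```

The job is handed in (verdict not shown): the tile sits flat and square on the rails between the lips and roller, the paddle is back on its rest within about 1 mm of where it lay, and the gripper is clear.

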